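Close the seasoning crocks from the pile of lids

TASK

The four washed seasoning crocks on the slatted shelf under the grill stand open, and their bamboo lids lie in a pile. Take the pile apart and close every crock with the lid of its own shape and size, seated flat on the rim with the boss down in the mouth and lined up with the crock. Set the lids down rather than dropping them, don't shove the crocks about, and leave the salt cellar and the spatula where they are.

Things in the scene. Friction and masses are not known exactly. Their poses are not given: they have to be found in the camera images.
- lid_small: Flat pale bamboo lid: round, 42 mm diameter, board 12 mm thick, with a slightly tapered round 16 to 20 mm boss 5 mm high centred underneath (17 mm overall). At the start it is the top of the pile of four, resting on the 54 mm round lid. Origin: centre of the boss's underside, so the board spans 5 to 17 mm above it; z up.
- lid_round: Flat pale bamboo lid: round, 54 mm diameter, board 12 mm thick, with a slightly tapered round 28 to 32 mm boss 5 mm high centred underneath (17 mm overall). At the start it is second from the top of the pile, resting on the square lid. Origin: centre of the boss's underside, so the board spans 5 to 17 mm above it; z up.
- lid_square: Flat pale bamboo lid: square, 62 x 62 mm, board 12 mm thick, with a 38 x 38 mm boss 5 mm high centred underneath (17 mm overall). At the start it is third from the top of the pile, resting on the oblong lid, up to 20 mm off its middle lengthwise. Origin: centre of the boss's underside, so the board spans 5 to 17 mm above it; z up; x and y along its sides.
- lid_long: Flat pale bamboo lid: oblong, 68 x 124 mm, board 12 mm thick, with a 44 x 100 mm boss 5 mm high centred underneath (17 mm overall). At the start it is the bottom of the pile, lying on the slatted shelf. Origin: centre of the boss's underside, so the board spans 5 to 17 mm above it; z up; x along the 68 mm side, y along the 124 mm side.
- crock_small: Open empty white stoneware crock with two thin lines round it, the smaller round one, 42 mm outside diameter, 52 mm tall, walls and floor 6 mm thick (mouth 30 mm diameter), standing on the shelf. With its lid seated the board rests on the rim and the boss hangs inside with about 5 to 7 mm play all round. Loose. Origin: centre of its underside; z up.
- crock_round: Open empty white stoneware crock with two thin lines round it, the larger round one, 54 mm outside diameter, 64 mm tall, walls and floor 6 mm thick (mouth 42 mm diameter), standing on the shelf. With its lid seated the board rests on the rim and the boss hangs inside with about 5 to 7 mm play all round. Loose. Origin: centre of its underside; z up.
- crock_square: Open empty white stoneware crock with two thin lines round it, square, 62 x 62 mm outside, 56 mm tall, walls and floor 6 mm thick (mouth 50 x 50 mm), standing on the shelf. With its lid seated the board rests on the rim and the boss hangs inside with about 5 to 7 mm play all round. Loose. Origin: centre of its underside; z up; x and y along its sides.
- crock_long: Open empty white stoneware crock with two thin lines round it, oblong, 68 x 124 mm outside, 46 mm tall, walls and floor 6 mm thick (mouth 56 x 112 mm), standing on the shelf. With its lid seated the board rests on the rim and the boss hangs inside with about 5 to 7 mm play all round. Loose. Origin: centre of its underside; z up; x along the 68 mm side, y along the 124 mm side.
- salt_cellar: Closed white ceramic salt cellar, round, 84 mm diameter, 80 mm tall with its knobbed lid (lid and pot are one piece here). It stands among the crocks and is not to be moved. Loose. Origin: centre of its underside.
- spatula: Steel grill spatula, 340 mm long, lying flat on the shelf at the robot's right, handle towards the robot; not to be moved. Origin: near its middle, underside. (The shelf's slats, with 10 mm gaps, have their top 14 mm above the work surface z = 0; crocks, pile, cellar and spatula stand on it. A steel drawer unit 134 mm high stands at the robot's left, beyond y = 0.35, clear of the work.)

How it is judged:
By the outcome, as a careful person would: the job done as asked, in the order asked, and still so for the second after the job is handed in, with the robot touching nothing.
It also fails if it takes over 96 s, if anything falls off the work surface, if the arm or the gripper's body presses on something with over 40 N, if the wrist force passes 120 N, or if a joint passes its speed limit or range.

ROBOT

A 6-joint arm with a two-finger parallel gripper is mounted at the origin on the work surface. World frame = base frame: x ahead of the robot, y to its left, z up, the work surface at z = 0. Lengths are in m, angles in degrees, forces in N, time in s.
With the tool pointing down it reaches from about 0.25 to 0.725 m from the base axis. Payload 9.7 kg.
Tool frame: the origin (TCP) lies on the mounting face of the last link; the fingertips stand 173 mm ahead of it and the grasp point (between the pads) lies 155 mm ahead of it; z points along the fingers, y is the line along which they close (so a half turn about z gives the same grasp; the last joint's range is limited). The gripper opens to 85 mm and grips with 20 to 120 N. Pads are 22 mm wide; open, the fingers measure 114 mm over their backs; the gripper's body (76 mm by 85 mm) begins 54 mm behind the grasp point. The pads swing forward as they close: fully open they stand 13 mm farther back than shut.
Start: joints at [63.083, 4.979, 10.078, 95.1, 0, 90], TCP at [0.249, 0.49, 0.405] pointing down, gripper open.
Joint ranges: [-179.16, 179.16], [-48.56, 103.87], [-65.8, 70.77], [-126.05, 130.52], [-82.76, 87.17], [-180, 180]. Speed limits (degrees/s): [127.2, 127.2, 147.25, 180, 180, 180].

INTERFACE

Orientations are given as [roll, pitch, yaw] about the fixed x, y, z axes, in that order (R = Rz(yaw) Ry(pitch) Rx(roll)).
In Python, from workcell import bot, camera, camera_model, outline_of, pinpoint gives the robot as it stands.
- The arm moves only by the tool move_arm, never from a script. Its arguments are lists of equal length, an entry for each row: "jaw": the closure, from 0 (fully open) to 1 (shut); "delta_pos": the shift along the world's x, y, z in m, a list of three; "yaw": the turn about the world's z in rad. In form: {"jaw": [jaw, ...], "delta_pos": [[dx, dy, dz], ...], "yaw": [yaw, ...]}. A call has 1 to 10 rows; each row shifts and turns the commanded pose from where the row before left it; what a row does not reach is not made up. A row lasts 1/12 s, in which the tool goes at most 41.7 mm and 7.16 degrees, less where a joint would pass 70% of its speed; a pose out of reach is approached as far as the arm can. A call with a gripper value outside its range is refused whole. The fingers move at their own pace and stop on an object; "force" is the grip in N (left out, the last holds). Time passes only in rows, so rows that do not move let the fingers close. It gives the time, the measured TCP pose, the force, the opening and the grip force at its end, in the units of the state.
- bot.get_obs(): the state, without advancing time (a new reading comes with each control period).
- camera(name): name is "scene" or "top"; returns the picture (480x640x3 uint8, red, green, blue); there is no depth.
- camera_model(name): a dict with "fx", "fy", "cx", "cy" (pixels), "k1" (the pictures are not rectified: a ray, as slopes to the right and down, at radius r is drawn at 1 + k1 r^2 times it, then the intrinsics apply), "R" (3x3) and "t" (3): a world point X has camera coordinates R X + t. Camera axes: x right, y down, z forward; pixel columns grow to the right and rows downward; lengths in m; the calibration is good to about 2 mm. A picture is of the moment at which its call begins. camera_model takes no time and is no camera call.
- bot.job_done(): hands the job in; it is judged then, once.
Trained networks look in the newest picture that a camera, given by its name, has taken for a name from the list of things; names that differ only in an ending like _2 or _b are one class to them, and where a whole thing is asked for, a point or a joint stands for the part that bears it (a point fixed in the world has none). Each returns a list of dicts, best first, with "confidence" (0 to 1); they miss things now and then, are a little off and sometimes report something else, mostly with a low value. They report only what shows in the picture. A call takes as long as a camera call.
- outline_of(camera, thing): "mask" (480x640 bool, what is visible of it) and "xy" ([column, row] in pixels, amid what is visible of it).
- pinpoint(camera, thing): "xy" ([column, row] in pixels: a listed point, or the origin of a listed thing).
The state is a dict: "time": time; "q": joint angles; "qd": joint speeds; "joint_efforts": joint torques, N m; "ee_pos": TCP position; "tcp_rot": TCP orientation; "wrist_force": force on the tool from outside, world axes, zero at the start; "torque": the same for the moment, N m; "opening": finger opening in m; "grasp_force": force on a finger pad.
Only numpy, scipy, OpenCV 4.12 (cv2) and the standard library are available. Lean on these libraries where they do the work, as an engineer would, in place of code of your own. Each camera call takes 0.05 s, during which the arm holds its last target. There are 200 camera calls.

## Working session

There is one attempt and no reset: what is moved stays moved. The work goes in short steps, Python scripts to look and compute and a tool call to move; the robot and the scene stay as the last step left them, time stands still between calls to the robot, and variables do not carry over. Pictures are saved under pics/ and viewed, at most 14 in all, crops included, and the job is handed in when it is done.

Besides the shell and the picture viewer there is one more tool, called after ">>>" by a JSON object that holds its "fn" and its "kwargs", one argument or row to a line. move_arm: Moves the arm, as the interface text tells. Its arguments: {"type":"object","properties":{"jaw":{"type":"array"},"delta_pos":{"type":"array"},"yaw":{"type":"array"},"force":{"type":"number"}},"required":["jaw","delta_pos","yaw"]}

```bash
mkdir -p pics; ls; python3 - <<'E'
from workcell import bot,camera,camera_model
import cv2
for n in("scene","top"):
    cv2.imwrite(f"pics/{n}0.png",camera(n)[:,:,::-1]); print(n,camera_model(n))
print(bot.get_obs())
E
```

```text
pics
scene {'fx': 518.9297487687103, 'fy': 518.9297487687103, 'cx': 309.7782508092873, 'cy': 237.67670868376584, 'k1': 0.01951591951645865, 'R': array([[-0.18325597,  0.98304894,  0.005659  ],
       [ 0.81440437,  0.15503704, -0.55920393],
       [-0.55060218, -0.09786874, -0.82901082]]), 't': array([ 0.21529605, -0.38620525,  1.32385455])}
top {'fx': 513.6990494539446, 'fy': 513.6990494539446, 'cx': 318.5261073472467, 'cy': 242.79326497929605, 'k1': -0.07073828666588801, 'R': array([[ 0.00689042, -0.99994284,  0.00817508],
       [-0.99470264, -0.00769236, -0.10250604],
       [ 0.10256306, -0.00742547, -0.99469879]]), 't': array([-0.10546369,  0.55587889,  1.11643455])}
{'time': 0.1, 'q': array([ 6.30830089e+01,  5.00680497e+00,  1.00400062e+01,  9.50987590e+01,
       -9.76719929e-04,  8.99978284e+01]), 'qd': array([-0.03094675, -0.13642833,  0.15687158,  0.04895498, -0.13266792,
       -0.02431704]), 'joint_efforts': array([-1.37617426e-03, -5.21560550e+01,  4.65654624e+01,  1.59692176e-02,
       -6.42320833e-05,  9.90247202e-06]), 'ee_pos': array([0.24898777, 0.49041699, 0.40407389]), 'tcp_rot': array([-1.79934442e+02,  9.74234494e-04,  1.53085182e+02]), 'wrist_force': array([ 0.49950477, -0.58965239, -0.8668636 ]), 'torque': array([-0.02992184,  0.03239671, -0.00504739]), 'grasp_force': 0.0, 'opening': 0.08527458108585852}
```

View pics/top0.png

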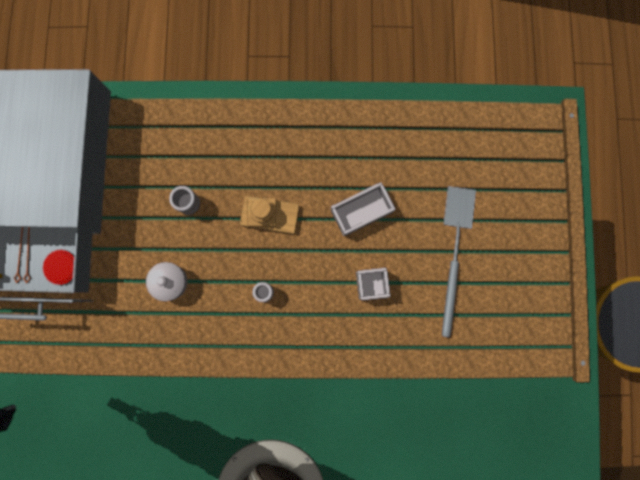

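View pics/scene0.png

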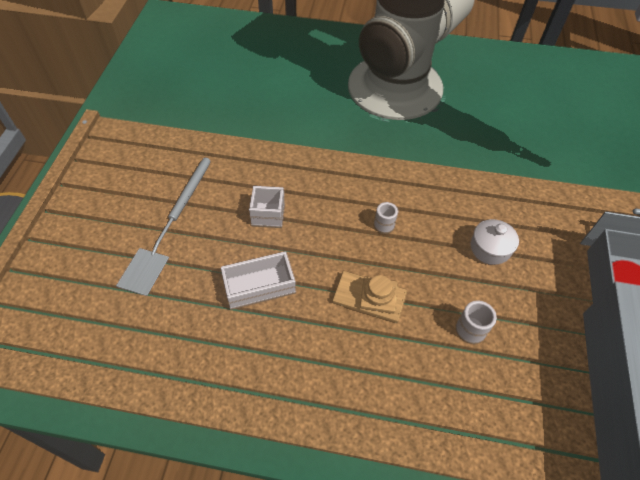

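The top view shows the round crock (182,199), small crock (262,292), square crock (373,284), long crock (364,209), pile (270,212), cellar (165,281) and spatula (455,260). The scene view agrees. Next I'll fit models to the outline masks.

```bash
cat > h.py <<'E'
import numpy as np,cv2
from scipy.optimize import minimize
from workcell import bot,camera,camera_model,outline_of,pinpoint
M={n:camera_model(n) for n in("scene","top")}
def proj(n,X):
    m=M[n];c=np.asarray(X,float)@m["R"].T+m["t"];s=c[:,:2]/c[:,2:]
    s=s*(1+m["k1"]*(s**2).sum(1,keepdims=True));return s*[m["fx"],m["fy"]]+[m["cx"],m["cy"]]
def ray(n,uv,z):
    m=M[n];f=lambda p:((proj(n,[[p[0],p[1],z]])[0]-uv)**2).sum()
    return minimize(f,[.5,0],method="Nelder-Mead",options=dict(xatol=1e-5,fatol=1e-4)).x
def ring(a,b,rnd,z):
    if rnd:
        t=np.linspace(0,2*np.pi,40);return np.c_[a/2*np.cos(t),a/2*np.sin(t),0*t+z]
    return np.array([[i*a/2,j*b/2,z] for i,j in((1,1),(-1,1),(-1,-1),(1,-1))])
S={"small":(.042,.042,1,.016,.016,.052),"round":(.054,.054,1,.028,.028,.064),"square":(.062,.062,0,.038,.038,.056),"long":(.068,.124,0,.044,.1,.046)}
def parts(name):
    k,s=name.split("_");a,b,r,c,d,h=S[s]
    if k=="crock":return [np.r_[ring(a,b,r,0),ring(a,b,r,h)]]
    return [np.r_[ring(a,b,r,.005),ring(a,b,r,.017)],np.r_[ring(c,d,r,0),ring(c,d,r,.005)]]
def place(P,p,z):
    c,s=np.cos(p[2]),np.sin(p[2]);return P@np.array([[c,-s,0],[s,c,0],[0,0,1]]).T+[p[0],p[1],z]
def draw(n,name,p,z,K=4,img=None,val=1):
    if img is None: img=np.zeros((480*K,640*K),np.uint8)
    for P in parts(name):
        q=cv2.convexHull(((proj(n,place(P,p,z))+.5)*K*16).astype(np.int32))
        cv2.fillConvexPoly(img,q,val,shift=4)
    return img
def masks(name,snap=True):
    out={}
    for n in M:
        r=outline_of(n,name)
        out[n]=[(round(float(d["confidence"]),2),d["mask"]) for d in r[:3]]
    return out
def fit(name,ms,z,p0,above=(),cams=("scene","top")):
    """above: list of (name,p,z) occluders"""
    rnd=S[name.split("_")[1]][2];K=4
    up={n:cv2.resize(ms[n].astype(np.uint8),None,fx=K,fy=K,interpolation=cv2.INTER_NEAREST) for n in cams}
    oc={}
    for n in cams:
        o=np.zeros((480*K,640*K),np.uint8)
        for a in above: draw(n,*a,K=K,img=o)
        oc[n]=o
    def cost(v):
        p=[v[0],v[1],0 if rnd else v[2]/5];c=0
        for n in cams:
            d=draw(n,name,p,z,K);d[oc[n]>0]=0;u=up[n]
            c+=1-(d&u).sum()/max(1,(d|u).sum())
        return c
    best=None
    for y in ([0] if rnd else np.linspace(0,np.pi,7)[:-1]):
        s=np.array([[p0[0],p0[1],y*5]]+[[p0[0]+dx,p0[1]+dy,y*5+dw] for dx,dy,dw in((.01,0,0),(0,.01,0),(0,0,1.2))])
        r=minimize(cost,s[0],method="Nelder-Mead",options=dict(initial_simplex=s,xatol=1e-4,fatol=1e-5,maxiter=150))
        if best is None or r.fun<best.fun: best=r
    return np.array([best.x[0],best.x[1],0 if rnd else best.x[2]/5]),best.fun/len(cams)
E
cat > m.py <<'E'
from h import *
import pickle
for n in M: camera(n)
R={}
for s in S:
    for k in("crock","lid"):
        R[k+"_"+s]=masks(k+"_"+s)
for s in("salt_cellar",):R[s]=masks(s)
pickle.dump(R,open("m.pkl","wb"))
for k,v in R.items(): print(k,{n:[(c,int(m.sum()),[int(a.mean()) for a in np.nonzero(m)[::-1]]) for c,m in l] for n,l in v.items()})
E
python3 m.py
```

```text
crock_small {'scene': [(0.62, 567, [385, 217])], 'top': [(0.91, 327, [262, 291])]}
lid_small {'scene': [(0.94, 407, [379, 286])], 'top': []}
crock_round {'scene': [(0.89, 1239, [475, 321])], 'top': [(0.85, 682, [185, 200])]}
lid_round {'scene': [(0.85, 228, [375, 296]), (0.75, 1266, [475, 321])], 'top': [(0.76, 174, [263, 214])]}
crock_square {'scene': [(0.61, 1377, [266, 206])], 'top': [(0.65, 887, [372, 283]), (0.24, 177, [263, 215])]}
lid_square {'scene': [(0.81, 386, [376, 302])], 'top': [(0.56, 230, [261, 216])]}
crock_long {'scene': [(0.97, 3013, [257, 279])], 'top': [(0.86, 1866, [362, 208])]}
lid_long {'scene': [(0.83, 1389, [363, 296])], 'top': [(0.91, 747, [279, 215])]}
salt_cellar {'scene': [(0.61, 1722, [493, 241])], 'top': [(0.65, 1234, [166, 281])]}
```

```bash
cat > f.py <<'E'
from h import *
import pickle
R=pickle.load(open("m.pkl","rb"));g=lambda k,n:R[k][n][0][1]
G={}
for s in S:
    k="crock_"+s;ms={n:g(k,n) for n in M};v=np.argwhere(ms["top"]).mean(0)[::-1];p0=ray("top",v,.05)
    p,c=fit(k,ms,.014,p0);G[k]=p
    print(k,p.round(4),round(c,3),[fit(k,ms,.014,p,cams=(n,))[0].round(4)[:3].tolist() for n in M])
# pile: visible masks, scene first
p0=ray("scene",np.argwhere(g("lid_small","scene")).mean(0)[::-1],.075);ab=[]
for s,z,cams in(("small",.065,("scene",)),("round",.048,("scene","top")),("square",.031,("scene","top")),("long",.014,("scene","top"))):
    k="lid_"+s
    if s=="long": # mask may include others; take union with own hull minus occluders
        pass
    p,c=fit(k,{n:g(k,n) for n in cams},z,p0,ab,cams);G[k]=p;ab.append((k,p,z));print(k,p.round(4),round(c,3));p0=p
pickle.dump(G,open("g.pkl","wb"))
out=[]
for n in("scene","top"):
    im=cv2.imread(f"pics/{n}0.png");K=4;im=cv2.resize(im,None,fx=K,fy=K,interpolation=cv2.INTER_CUBIC)
    for k,p in G.items():
        z=.014 if "crock" in k else dict((a[0],a[2]) for a in ab)[k]
        cs,_=cv2.findContours(draw(n,k,p,z,K),cv2.RETR_EXTERNAL,cv2.CHAIN_APPROX_NONE);cv2.drawContours(im,cs,-1,(255,255,0) if "crock" in k else (0,0,255),1)
    im=im[180*4:350*4,210*4:510*4] if n=="scene" else im[170*4:310*4,160*4:410*4]
    im=cv2.resize(im,(800,int(im.shape[0]*800/im.shape[1])),interpolation=cv2.INTER_AREA);out.append(im[:300] if 0 else im)
for i,o in enumerate(out): cv2.imwrite(f"pics/ov{i}.png",o)
E
python3 f.py
```

```text
crock_small [0.4475 0.019  0.    ] 0.088 [[0.4491, 0.018, 0.0], [0.4473, 0.0198, 0.0]]
crock_round [0.6479 0.1957 0.    ] 0.066 [[0.6489, 0.1956, 0.0], [0.6469, 0.1952, 0.0]]
crock_square [ 0.4671 -0.2196  0.1087] 0.05 [[0.4675, -0.2202, 0.0999], [0.4667, -0.2185, 1.6793]]
crock_long [ 0.6329 -0.1986  3.6016] 0.04 [[0.633, -0.1997, 0.4579], [0.6326, -0.1972, 3.6145]]
lid_small [0.6263 0.0226 0.    ] 0.157
lid_round [0.6241 0.0228 0.    ] 0.345
lid_square [0.6238 0.0236 0.0154] 0.337
lid_long [0.6214 0.0088 2.9864] 0.155
```

View pics/ov0.png

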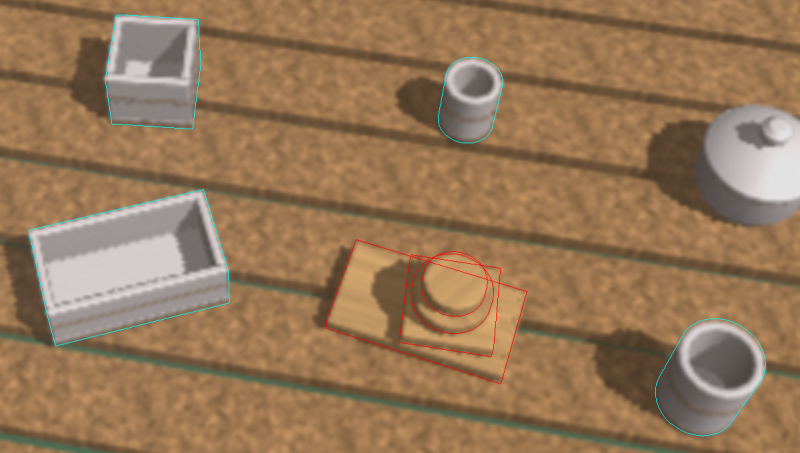

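View pics/ov1.png

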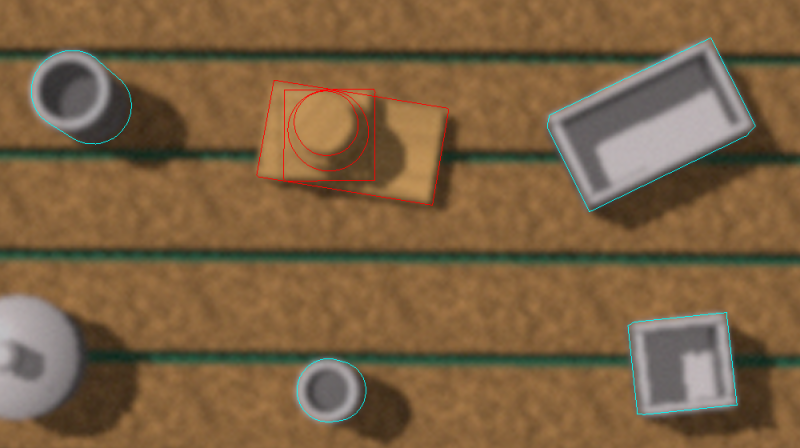

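```bash
python3 -c "
from h import *
print(ray('top',np.array([225,234.]),.014),ray('top',np.array([225,218.]),.014),ray('top',np.array([225,249.]),.014),ray('top',np.array([165,281.]),.05))"
```

```text
[0.57656222 0.1104768 ] [0.60625   0.0244375] [0.54245778 0.10959865] [0.46809198 0.23308666]
```

>>> {"fn": "move_arm", "kwargs": {
  "jaw": [0.45, 0.45, 0.45, 0.45, 0.45, 0.45, 0.45, 0.45, 0.45, 0.45],
  "delta_pos": [
    [0.0235, -0.0275, -0.0125],
    [0.0235, -0.0275, -0.0125],
    [0.0235, -0.0275, -0.0125],
    [0.0235, -0.0275, -0.0125],
    [0.0235, -0.0275, -0.0125],
    [0.0235, -0.0275, -0.0125],
    [0.0235, -0.0275, -0.0125],
    [0.0235, -0.0275, -0.0125],
    [0.0235, -0.0275, -0.0125],
    [0.0235, -0.0275, -0.0125]
  ],
  "yaw": [0.0337, 0.0337, 0.0337, 0.0337, 0.0337, 0.0337, 0.0337, 0.0337, 0.0337, 0.0337],
  "force": 30
}}

```text
time: 1.93
ee_pos: [0.4848, 0.2138, 0.2793]
tcp_rot: [180.0, 0.0, 172.5]
wrist_force: [1.3, 1.0, 0.2]
opening: 0.0469
grasp_force: 0.0
```

>>> {"fn": "move_arm", "kwargs": {
  "jaw": [0.45, 0.45, 0.45, 0.45, 0.45],
  "delta_pos": [
    [0.0235, -0.0275, -0.0125],
    [0.0235, -0.0275, -0.0125],
    [0.0235, -0.0275, -0.0125],
    [0.0235, -0.0275, -0.0125],
    [0, 0, 0]
  ],
  "yaw": [0.0337, 0.0337, 0.0337, 0.0337, 0]
}}

```text
time: 2.35
ee_pos: [0.5802, 0.1011, 0.2266]
tcp_rot: [-179.9, -0.1, 180.0]
wrist_force: [-0.7, 0.2, 0.5]
opening: 0.047
grasp_force: 0.0
```

>>> {"fn": "move_arm", "kwargs": {
  "jaw": [0.45, 0.45, 0.45, 0.45, 0.45],
  "delta_pos": [
    [0, 0.03, 0],
    [0, 0, -0.018],
    [0, 0, -0.012],
    [0, 0, -0.004],
    [0, 0, 0]
  ],
  "yaw": [0, 0, 0, 0, 0]
}}

```text
time: 2.77
ee_pos: [0.5773, 0.1352, 0.1941]
tcp_rot: [-180.0, -0.2, -179.9]
wrist_force: [-0.3, 0.5, 0.6]
opening: 0.0474
grasp_force: 0.0
```

>>> {"fn": "move_arm", "kwargs": {
  "jaw": [0.45, 0.45, 0.45],
  "delta_pos": [
    [0, 0, -0.002],
    [0, 0, -0.002],
    [0, 0, 0]
  ],
  "yaw": [0, 0, 0]
}}

```text
time: 3.02
ee_pos: [0.5781, 0.1352, 0.192]
tcp_rot: [180.0, 0.0, -179.9]
wrist_force: [-0.2, 0.4, -0.5]
opening: 0.047
grasp_force: 0.0
```

>>> {"fn": "move_arm", "kwargs": {
  "jaw": [0.45, 0.45],
  "delta_pos": [
    [0, 0, -0.002],
    [0, 0, 0]
  ],
  "yaw": [0, 0]
}}

```text
time: 3.18
ee_pos: [0.578, 0.1353, 0.1898]
tcp_rot: [180.0, 0.0, -179.9]
wrist_force: [-0.2, -0.2, 0.1]
opening: 0.0469
grasp_force: 0.0
```

>>> {"fn": "move_arm", "kwargs": {
  "jaw": [0.45, 0.45],
  "delta_pos": [
    [0, 0, -0.002],
    [0, 0, 0]
  ],
  "yaw": [0, 0]
}}

```text
time: 3.35
ee_pos: [0.5779, 0.1354, 0.1875]
tcp_rot: [-180.0, -0.0, -179.9]
wrist_force: [0.3, -0.9, 0.4]
opening: 0.0471
grasp_force: 0.0
```

>>> {"fn": "move_arm", "kwargs": {
  "jaw": [0.45, 0.45],
  "delta_pos": [
    [0, 0, -0.0015],
    [0, 0, 0]
  ],
  "yaw": [0, 0]
}}

```text
time: 3.52
ee_pos: [0.5779, 0.1354, 0.1859]
tcp_rot: [-180.0, -0.0, -179.9]
wrist_force: [1.0, -0.3, -0.6]
opening: 0.0467
grasp_force: 0.0
```

>>> {"fn": "move_arm", "kwargs": {
  "jaw": [0.45, 0.45],
  "delta_pos": [
    [0, 0, -0.0015],
    [0, 0, 0]
  ],
  "yaw": [0, 0]
}}

```text
time: 3.68
ee_pos: [0.5781, 0.1354, 0.185]
tcp_rot: [180.0, 0.0, -179.9]
wrist_force: [-0.5, -0.5, 3.2]
opening: 0.0466
grasp_force: 1.8
```

>>> {"fn": "move_arm", "kwargs": {
  "jaw": [0.35, 0.35, 0.35, 0.35, 0.35, 0.35, 0.35, 0.35, 0.35],
  "delta_pos": [
    [0, 0, 0.032],
    [0, 0, 0.032],
    [0, 0, 0.032],
    [0.016, -0.0376, 0],
    [0.016, -0.0376, 0],
    [0.016, -0.0376, 0],
    [0, 0, 0],
    [0, 0, -0.015],
    [0, 0, 0]
  ],
  "yaw": [0, 0, 0, 0, 0, 0, 0, 0, 0]
}}

```text
time: 4.43
ee_pos: [0.6258, 0.0217, 0.2632]
tcp_rot: [-180.0, -0.2, -180.0]
wrist_force: [0.1, 0.4, -0.4]
opening: 0.0554
grasp_force: 0.0
```

```bash
python3 -c "
from h import *
p=bot.get_obs();print(p['ee_pos'])
for n in M:
  cv2.imwrite(f'pics/a_{n}.png',camera(n)[:,:,::-1])
a=cv2.imread('pics/a_scene.png')[210:330,300:460]
cv2.imwrite('pics/a.png',cv2.resize(a,None,fx=5,fy=5,interpolation=cv2.INTER_CUBIC))
"
```

```text
[0.62578025 0.02174162 0.26316831]
```

View pics/a.png

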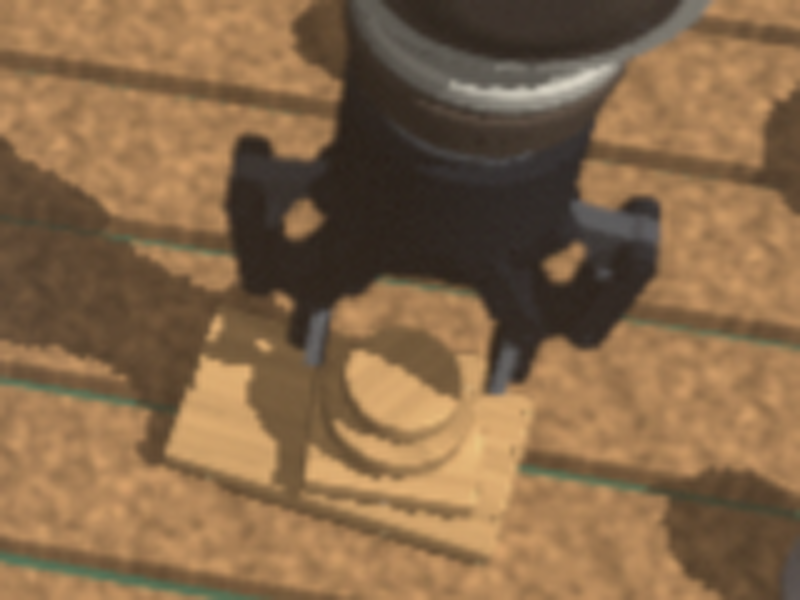

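The fingers straddle the top lid: tips at crop (316,350) and (503,380), lid centre (403,378). Descending to grip.

>>> {"fn": "move_arm", "kwargs": {
  "jaw": [0.35, 0.35, 0.35, 0.6, 0.6, 0.6, 0.6, 0.6],
  "delta_pos": [
    [0, 0, -0.01],
    [0, 0, -0.01],
    [0, 0, 0],
    [0, 0, 0],
    [0, 0, 0],
    [0, 0, 0],
    [0, 0, 0],
    [0, 0, 0]
  ],
  "yaw": [0, 0, 0, 0, 0, 0, 0, 0],
  "force": 25
}}

```text
time: 5.2
ee_pos: [0.6261, 0.0226, 0.246]
tcp_rot: [180.0, 0.0, -179.9]
wrist_force: [-0.0, -0.9, 0.2]
opening: 0.0405
grasp_force: 25.3
```

>>> {"fn": "move_arm", "kwargs": {
  "jaw": [0.6, 0.6, 0.6, 0.6, 0.6, 0.6, 0.6, 0.6, 0.6, 0.6],
  "delta_pos": [
    [0, 0, 0.015],
    [0, 0, 0.025],
    [-0.0357, -0.0007, 0],
    [-0.0357, -0.0007, 0],
    [-0.0357, -0.0007, 0],
    [-0.0357, -0.0007, 0],
    [-0.0357, -0.0007, 0],
    [0, 0, 0],
    [0, 0, -0.018],
    [0, 0, 0]
  ],
  "yaw": [0, 0, 0, 0, 0, 0, 0, 0, 0, 0]
}}

```text
time: 6.03
ee_pos: [0.4467, 0.0191, 0.2662]
tcp_rot: [-180.0, -0.1, -179.9]
wrist_force: [-0.9, 0.1, -0.9]
opening: 0.0403
grasp_force: 25.4
```

```bash
cat > lk.py <<'E'
import sys;from h import *
# usage: tag  names...
o=bot.get_obs();print(o["ee_pos"].round(4),o["opening"])
tag=sys.argv[1];ims={n:camera(n) for n in M}
for n in M: cv2.imwrite(f"pics/{tag}_{n}.png",ims[n][:,:,::-1])
for k in sys.argv[2:]:
    for n in M:
        for f in(outline_of,):
            for d in f(n,k)[:2]:
                m=d["mask"];print(k,n,round(float(d["confidence"]),2),int(m.sum()),np.round(d["xy"],1));np.save(f"m_{k}_{n}.npy",m);break
E
cat > crop.py <<'E'
import sys,cv2
f,x0,x1,y0,y1,o=sys.argv[1:];a=cv2.imread(f)[int(y0):int(y1),int(x0):int(x1)];s=min(800/a.shape[1],600/a.shape[0])
cv2.imwrite(o,cv2.resize(a,None,fx=s,fy=s,interpolation=cv2.INTER_CUBIC))
E
python3 lk.py b lid_small lid_round lid_square crock_small; python3 crop.py pics/b_scene.png 320 450 160 330 pics/b.png
```

```text
[0.4467 0.0191 0.2662] 0.040305335000366926
lid_small scene 0.61 336 [390.7 194.3]
lid_round scene 0.96 696 [378.8 291.2]
lid_round top 0.96 463 [263.6 208.7]
lid_square scene 0.94 496 [378.9 307.7]
lid_square top 0.59 256 [261.1 219.7]
crock_small scene 0.8 508 [382.5 219.1]
```

View pics/b.png

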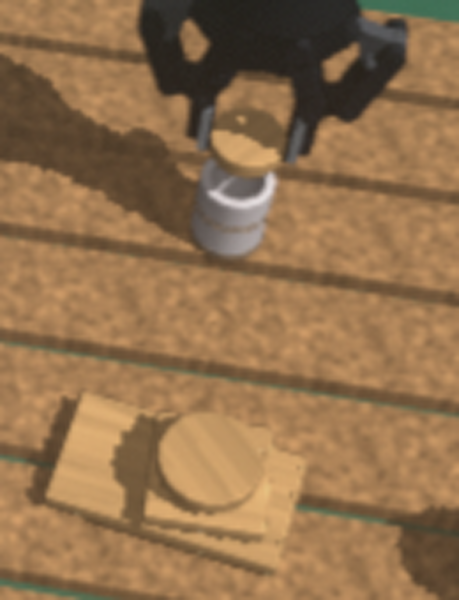

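The lid is held level above the small crock, board at crop (247,140), mouth at (238,185). I'll compare its fitted position with the crock's, using the same camera.

```bash
python3 -c "
from h import *
L=lambda k,n:np.load(f'm_{k}_{n}.npy')
print(fit('lid_small',{'scene':L('lid_small','scene')},.0852,[.4467,.0191],cams=('scene',)))
p,c=fit('lid_round',{n:L('lid_round',n) for n in M},.048,[.6241,.0228]);print(p,c,[fit('lid_round',{n:L('lid_round',n)},.048,p,cams=(n,))[0] for n in M])
for kk in ('top',),('scene',):
  print(fit('lid_square',{n:L('lid_square',n) for n in kk},.031,p,[('lid_round',p,.048)],cams=kk))
"
```

```text
(array([0.44715855, 0.01920731, 0.        ]), np.float64(0.13942692492396347))
[0.6251665  0.02347518 0.        ] 0.09156840254687476 [array([0.62467942, 0.02260911, 0.        ]), array([0.62629881, 0.02470869, 0.        ])]
(array([0.62430679, 0.02624113, 0.00589396]), np.float64(0.27739015651518006))
(array([0.62417347, 0.02367421, 0.03640806]), np.float64(0.22483221476510062))
```

>>> {"fn": "move_arm", "kwargs": {
  "jaw": [0.6, 0.6, 0.6, 0.6, 0.6, 0.6, 0.6],
  "delta_pos": [
    [0.0012, -0.0008, -0.008],
    [0, 0, -0.006],
    [0, 0, -0.004],
    [0, 0, -0.002],
    [0, 0, -0.002],
    [0, 0, -0.001],
    [0, 0, 0]
  ],
  "yaw": [0, 0, 0, 0, 0, 0, 0]
}}

```text
time: 7.12
ee_pos: [0.4486, 0.0183, 0.2445]
tcp_rot: [-180.0, -0.0, -179.9]
wrist_force: [0.4, -0.7, -0.7]
opening: 0.0405
grasp_force: 25.4
```

>>> {"fn": "move_arm", "kwargs": {
  "jaw": [0.6, 0.6, 0.6],
  "delta_pos": [
    [0, 0, -0.001],
    [0, 0, -0.001],
    [0, 0, 0]
  ],
  "yaw": [0, 0, 0]
}}

```text
time: 7.37
ee_pos: [0.4487, 0.0183, 0.2426]
tcp_rot: [-180.0, -0.0, -179.9]
wrist_force: [0.3, -0.1, -0.5]
opening: 0.0406
grasp_force: 25.4
```

>>> {"fn": "move_arm", "kwargs": {
  "jaw": [0.6, 0.6, 0.6],
  "delta_pos": [
    [0, 0, -0.0005],
    [0, 0, -0.0005],
    [0, 0, 0]
  ],
  "yaw": [0, 0, 0]
}}

```text
time: 7.62
ee_pos: [0.4487, 0.0183, 0.2416]
tcp_rot: [180.0, 0.0, -179.9]
wrist_force: [-1.1, -0.5, -0.1]
opening: 0.0407
grasp_force: 25.4
```

>>> {"fn": "move_arm", "kwargs": {
  "jaw": [0.6, 0.6, 0.6],
  "delta_pos": [
    [0, 0, -0.0005],
    [0, 0, -0.0005],
    [0, 0, 0]
  ],
  "yaw": [0, 0, 0]
}}

```text
time: 7.87
ee_pos: [0.4488, 0.0183, 0.2412]
tcp_rot: [-180.0, 0.0, -179.9]
wrist_force: [-0.4, -0.3, 4.2]
opening: 0.0407
grasp_force: 25.8
```

>>> {"fn": "move_arm", "kwargs": {
  "jaw": [0.6, 0.6, 0.6],
  "delta_pos": [
    [0, 0, -0.0005],
    [0, 0, -0.0005],
    [0, 0, 0]
  ],
  "yaw": [0, 0, 0]
}}

```text
time: 8.12
ee_pos: [0.449, 0.0183, 0.2412]
tcp_rot: [180.0, 0.1, -179.9]
wrist_force: [-3.1, -0.0, 12.2]
opening: 0.0407
grasp_force: 26.4
```

>>> {"fn": "move_arm", "kwargs": {
  "jaw": [0.35, 0.35, 0.35, 0.35, 0.35, 0.2],
  "delta_pos": [
    [0, 0, 0.001],
    [0, 0, 0],
    [0, 0, 0],
    [0, 0, 0.01],
    [0, 0, 0.035],
    [0, 0, 0.005]
  ],
  "yaw": [0, 0, 0, 0, 0, 0]
}}

```text
time: 8.62
ee_pos: [0.4492, 0.0183, 0.2953]
tcp_rot: [180.0, 0.3, -179.9]
wrist_force: [0.2, -0.6, 0.4]
opening: 0.0661
grasp_force: 0.0
```

>>> {"fn": "move_arm", "kwargs": {
  "jaw": [0.2, 0.2, 0.2, 0.2, 0.2, 0.2, 0.2, 0.2, 0.2, 0.2],
  "delta_pos": [
    [0.0352, 0.001, 0],
    [0.0352, 0.001, 0],
    [0.0352, 0.001, 0],
    [0.0352, 0.001, 0],
    [0.0352, 0.001, 0],
    [0, 0, 0],
    [0, 0, -0.03],
    [0, 0, -0.023],
    [0, 0, 0],
    [0, 0, 0]
  ],
  "yaw": [0, 0, 0, 0, 0, 0, 0, 0, 0, 0]
}}

```text
time: 9.45
ee_pos: [0.6242, 0.0233, 0.2373]
tcp_rot: [-180.0, -0.1, -179.9]
wrist_force: [-0.2, -0.1, 0.5]
opening: 0.068
grasp_force: 0.0
```

```bash
python3 lk.py c lid_small crock_small; python3 -c "
from h import *
L=lambda k,n:np.load(f'm_{k}_{n}.npy')
for kk in ('top',),('scene',),('scene','top'):
  print(fit('lid_small',{n:L('lid_small',n) for n in kk},.061,[.448,.018],cams=kk))
"; python3 crop.py pics/c_scene.png 320 450 190 310 pics/c.png
```

```text
[0.6242 0.0233 0.2373] 0.06804937288811151Traceback (most recent call last):
  File "<string>", line 5, in <module>
    print(fit('lid_small',{n:L('lid_small',n) for n in kk},.061,[.448,.018],cams=kk))
                             ~^^^^^^^^^^^^^^^
  File "<string>", line 3, in <lambda>
    L=lambda k,n:np.load(f'm_{k}_{n}.npy')
                 ~~~~~~~^^^^^^^^^^^^^^^^^^
    fid = stack.enter_context(open(os.fspath(file), "rb"))
                              ~~~~^^^^^^^^^^^^^^^^^^^^^^^
FileNotFoundError: [Errno 2] No such file or directory: 'm_lid_small_top.npy'
```

View pics/c.png

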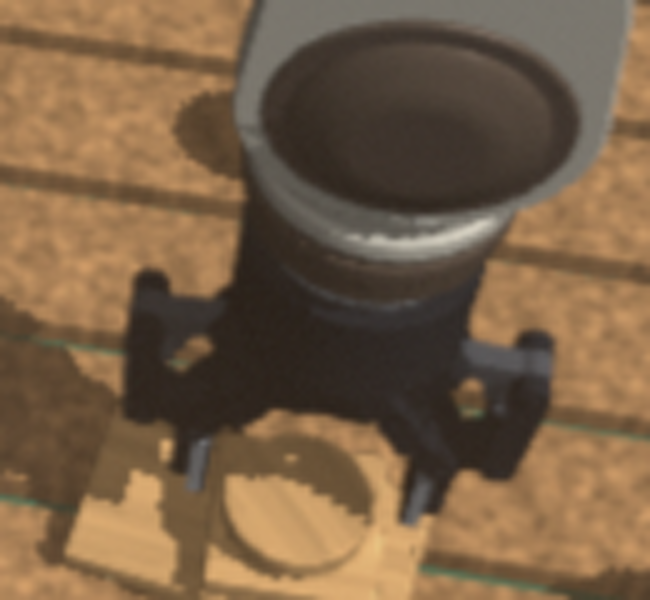

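The fingers stand either side of the round lid, tips at crop (198,470) and (415,500), with the lid around (297,505). The small crock is hidden for now, so I'll check it later.

>>> {"fn": "move_arm", "kwargs": {
  "jaw": [0.2, 0.2, 0.2, 0.5, 0.5, 0.5, 0.5],
  "delta_pos": [
    [0, 0, -0.007],
    [0, 0, -0.004],
    [0, 0, 0],
    [0, 0, 0],
    [0, 0, 0],
    [0, 0, 0],
    [0, 0, 0]
  ],
  "yaw": [0, 0, 0, 0, 0, 0, 0]
}}

```text
time: 10.33
ee_pos: [0.6247, 0.0233, 0.2267]
tcp_rot: [180.0, 0.0, -179.9]
wrist_force: [0.1, 0.1, -0.6]
opening: 0.0524
grasp_force: 26.2
```

>>> {"fn": "move_arm", "kwargs": {
  "jaw": [0.5, 0.5, 0.5, 0.5],
  "delta_pos": [
    [0, 0, 0.01],
    [0, 0, 0.025],
    [0, 0, 0.025],
    [0, 0, 0]
  ],
  "yaw": [0, 0, 0, 0]
}}

```text
time: 10.67
ee_pos: [0.6254, 0.0233, 0.2929]
tcp_rot: [180.0, 0.4, -179.9]
wrist_force: [0.5, 0.2, 1.0]
opening: 0.0523
grasp_force: 26.4
```

>>> {"fn": "move_arm", "kwargs": {
  "jaw": [0.5, 0.5, 0.5, 0.5, 0.5, 0.5, 0.5, 0.5, 0.5],
  "delta_pos": [
    [0.0046, 0.0344, 0],
    [0.0046, 0.0344, 0],
    [0.0046, 0.0344, 0],
    [0.0046, 0.0344, 0],
    [0.0046, 0.0344, 0],
    [0, 0, 0],
    [0, 0, -0.014],
    [0, 0, 0],
    [0, 0, 0]
  ],
  "yaw": [0, 0, 0, 0, 0, 0, 0, 0, 0]
}}

```text
time: 11.42
ee_pos: [0.6475, 0.1951, 0.2723]
tcp_rot: [-180.0, -0.1, -179.9]
wrist_force: [-0.3, 0.1, 0.2]
opening: 0.0525
grasp_force: 26.4
```

```bash
rm m_*.npy; python3 lk.py d lid_small crock_small lid_round crock_round lid_square lid_long; python3 crop.py pics/d_scene.png 320 520 190 340 pics/d.png; python3 -c "
from h import *
L=lambda k,n:np.load(f'm_{k}_{n}.npy')
def t(k,z,p,kks=(('top',),('scene',)),ab=()):
  for kk in kks:
    try: print(k,kk,*fit(k,{n:L(k,n) for n in kk},z,p,ab,cams=kk))
    except Exception as e: print(k,kk,'no')
t('lid_small',.061,[.448,.018]);t('crock_small',.014,[.448,.018])
z=bot.get_obs()['ee_pos'];t('lid_round',.048+z[2]-.2267,z)
t('lid_square',.031,[.624,.024],(('top',),('scene',),('scene','top')))
"
```

```text
[0.6475 0.1951 0.2723] 0.05253915542476987
lid_small scene 0.87 369 [388.1 204.9]
lid_small top 0.62 301 [260.8 290.1]
crock_small scene 0.76 307 [383.1 223.6]
crock_small top 0.45 45 [274.4 293.8]
lid_round scene 0.76 705 [485.5 307.5]
lid_round top 0.49 192 [178.6 202.2]
crock_round scene 0.73 803 [469.4 330.5]
crock_round top 0.62 239 [191.9 207.1]
lid_square scene 0.9 1102 [380.  296.8]
lid_square top 0.61 744 [260.4 210.1]
lid_long scene 0.96 1365 [353.9 297.4]
lid_long top 0.58 850 [282.5 217.4]
lid_small ('top',) [0.45006418 0.01994468 0.        ] 0.07602001539645886
lid_small ('scene',) [0.45099214 0.01828006 0.        ] 0.04827923666612299
crock_small ('top',) [ 0.4416333  -0.00769181  0.        ] 0.8645343367826905
crock_small ('scene',) [0.44975326 0.01777075 0.        ] 0.5056995864016948
lid_round ('top',) [0.64466992 0.19512601 0.        ] 0.6553349040727028
lid_round ('scene',) [0.64749866 0.19524508 0.        ] 0.21620682465772467
lid_square ('top',) [0.62495029 0.02582742 0.02084093] 0.09406392694063925
lid_square ('scene',) [0.62413587 0.02340081 0.00088125] 0.06366344005956814
lid_square ('scene', 'top') [0.62434026 0.02401873 1.57831437] 0.08564898674033666
```

View pics/d.png

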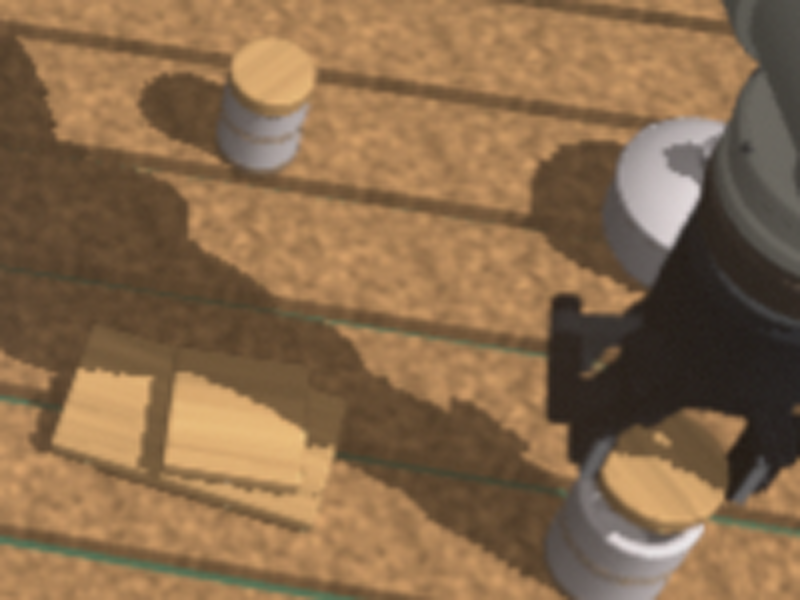

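Small crock is closed, with its lid at crop (272,75) sitting flat. The round lid is poised over its crock at (663,470).

>>> {"fn": "move_arm", "kwargs": {
  "jaw": [0.5, 0.5, 0.5, 0.5, 0.5, 0.5, 0.5],
  "delta_pos": [
    [0.0005, 0.0005, -0.008],
    [0, 0, -0.006],
    [0, 0, -0.003],
    [0, 0, -0.002],
    [0, 0, -0.001],
    [0, 0, 0],
    [0, 0, 0]
  ],
  "yaw": [0, 0, 0, 0, 0, 0, 0]
}}

```text
time: 12.7
ee_pos: [0.6482, 0.1958, 0.2528]
tcp_rot: [180.0, 0.0, -179.9]
wrist_force: [0.4, -0.4, -0.6]
opening: 0.0526
grasp_force: 26.4
```

>>> {"fn": "move_arm", "kwargs": {
  "jaw": [0.5, 0.5, 0.5],
  "delta_pos": [
    [0, 0, -0.0005],
    [0, 0, -0.0005],
    [0, 0, 0]
  ],
  "yaw": [0, 0, 0]
}}

```text
time: 12.95
ee_pos: [0.6482, 0.1958, 0.2518]
tcp_rot: [180.0, 0.0, -179.9]
wrist_force: [0.3, 0.5, -0.8]
opening: 0.0528
grasp_force: 26.4
```

>>> {"fn": "move_arm", "kwargs": {
  "jaw": [0.5, 0.5, 0.5],
  "delta_pos": [
    [0, 0, -0.0005],
    [0, 0, -0.0005],
    [0, 0, 0]
  ],
  "yaw": [0, 0, 0]
}}

```text
time: 13.2
ee_pos: [0.6482, 0.1958, 0.2516]
tcp_rot: [180.0, 0.1, -179.9]
wrist_force: [-2.6, -0.3, 4.3]
opening: 0.0528
grasp_force: 26.9
```

>>> {"fn": "move_arm", "kwargs": {
  "jaw": [0.5, 0.5],
  "delta_pos": [
    [0, 0, -0.0005],
    [0, 0, 0]
  ],
  "yaw": [0, 0]
}}

```text
time: 13.37
ee_pos: [0.6482, 0.1958, 0.2516]
tcp_rot: [180.0, 0.1, -179.9]
wrist_force: [-3.0, -1.1, 7.7]
opening: 0.0526
grasp_force: 27.1
```

>>> {"fn": "move_arm", "kwargs": {
  "jaw": [0.3, 0.3, 0.3, 0.06, 0.06, 0.06],
  "delta_pos": [
    [0, 0, 0.001],
    [0, 0, 0],
    [0, 0, 0],
    [0, 0, 0.01],
    [0, 0, 0.035],
    [0, 0, 0.015]
  ],
  "yaw": [0, 0, 0, 0, 0, 0]
}}

```text
time: 13.87
ee_pos: [0.6481, 0.1958, 0.3147]
tcp_rot: [180.0, 0.1, -179.9]
wrist_force: [1.2, 1.1, 2.1]
opening: 0.08
grasp_force: 0.0
```

>>> {"fn": "move_arm", "kwargs": {
  "jaw": [0.06, 0.06, 0.06, 0.06, 0.06, 0.06, 0.06, 0.06, 0.06, 0.06],
  "delta_pos": [
    [-0.0048, -0.0344, 0],
    [-0.0048, -0.0344, 0],
    [-0.0048, -0.0344, 0],
    [-0.0048, -0.0344, 0],
    [-0.0048, -0.0344, 0],
    [0, 0, 0],
    [0, 0, -0.035],
    [0, 0, -0.035],
    [0, 0, -0.02],
    [0, 0, 0]
  ],
  "yaw": [0, 0, 0, 0, 0, 0, 0, 0, 0, 0]
}}

```text
time: 14.7
ee_pos: [0.6228, 0.0238, 0.2165]
tcp_rot: [-180.0, -0.4, -179.9]
wrist_force: [-1.4, 0.3, -0.7]
opening: 0.0805
grasp_force: 0.0
```

```bash
rm m_*.npy; python3 lk.py e lid_round crock_round; cat > t.py <<'E'
from h import *
L=lambda k,n:np.load(f'm_{k}_{n}.npy')
def t(k,z,p,kks=(('top',),('scene',)),ab=()):
  for kk in kks:
    try: q,c=fit(k,{n:L(k,n) for n in kk},z,p,ab,cams=kk);print(k,kk,q.round(4),round(c,3))
    except FileNotFoundError as e: print(k,kk,'no')
  return q
E
python3 -c "
from t import *
q=t('lid_round',.073,[.648,.196]);t('crock_round',.014,[.648,.196],ab=[('lid_round',q,.073)])"
```

```text
[0.6228 0.0238 0.2165] 0.08053008660293608
lid_round scene 0.8 832 [482.2 313.9]
lid_round top 0.53 354 [178.3 197.8]
crock_round scene 0.65 596 [469.3 334. ]
lid_round ('top',) [0.6497 0.1991 0.    ] 0.339
lid_round ('scene',) [0.649  0.1968 0.    ] 0.052
crock_round ('top',) no
crock_round ('scene',) [0.6493 0.1963 0.    ] 0.069
```

>>> {"fn": "move_arm", "kwargs": {
  "jaw": [0.06, 0.06, 0.06, 0.4, 0.4, 0.4, 0.4],
  "delta_pos": [
    [0, 0, -0.005],
    [0, 0, -0.0025],
    [0, 0, 0],
    [0, 0, 0],
    [0, 0, 0],
    [0, 0, 0],
    [0, 0, 0]
  ],
  "yaw": [0, 0, 0, 0, 0, 0, 0]
}}

```text
time: 15.58
ee_pos: [0.6243, 0.0238, 0.2141]
tcp_rot: [180.0, 0.0, -179.9]
wrist_force: [-0.8, -0.9, 3.1]
opening: 0.0603
grasp_force: 27.4
```

>>> {"fn": "move_arm", "kwargs": {
  "jaw": [0.4, 0.4, 0.4, 0.4],
  "delta_pos": [
    [0, 0, 0.01],
    [0, 0, 0.025],
    [0, 0, 0.025],
    [0, 0, 0]
  ],
  "yaw": [0, 0, 0, 0]
}}

```text
time: 15.92
ee_pos: [0.625, 0.0238, 0.2797]
tcp_rot: [180.0, 0.4, -179.9]
wrist_force: [0.4, 0.5, 0.2]
opening: 0.0602
grasp_force: 27.3
```

```bash
rm m_*.npy; python3 lk.py f lid_square lid_long; python3 crop.py pics/f_scene.png 310 430 200 330 pics/f.png
```

```text
[0.625  0.0238 0.2797] 0.06022422084623231
lid_square scene 0.95 1125 [384.6 280.5]
lid_square top 0.61 81 [268.4 212.2]
lid_long scene 0.56 1944 [362.4 301.2]
lid_long top 0.82 691 [286.3 219.1]
```

View pics/f.png

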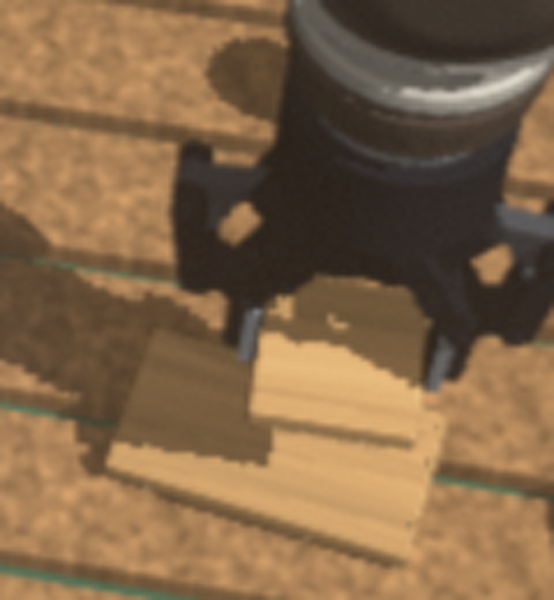

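The square lid (crop (340,370)) has lifted but the overlap is thin, so I'll set it back and grip it deeper.

>>> {"fn": "move_arm", "kwargs": {
  "jaw": [0.4, 0.4, 0.4, 0.4, 0.4, 0.06, 0.06, 0.06, 0.06],
  "delta_pos": [
    [0, 0, -0.025],
    [0, 0, -0.025],
    [0, 0, -0.006],
    [0, 0, -0.004],
    [0, 0, 0],
    [0, 0, 0],
    [0, 0, 0],
    [0, 0, -0.003],
    [0, 0, -0.004]
  ],
  "yaw": [0, 0, 0, 0, 0, 0, 0, 0, 0]
}}

```text
time: 16.97
ee_pos: [0.6243, 0.0238, 0.2067]
tcp_rot: [-180.0, 0.0, -179.9]
wrist_force: [-0.4, -0.0, 0.1]
opening: 0.08
grasp_force: 0.0
```

>>> {"fn": "move_arm", "kwargs": {
  "jaw": [0.06, 0.06, 0.4, 0.4, 0.4, 0.4, 0.4],
  "delta_pos": [
    [0, 0, 0],
    [0, 0, 0],
    [0, 0, 0],
    [0, 0, 0],
    [0, 0, 0],
    [0, 0, 0],
    [0, 0, 0]
  ],
  "yaw": [0, 0, 0, 0, 0, 0, 0]
}}

```text
time: 17.55
ee_pos: [0.6242, 0.0238, 0.2068]
tcp_rot: [-180.0, 0.0, -179.9]
wrist_force: [-0.1, -0.5, 0.9]
opening: 0.0614
grasp_force: 27.9
```

>>> {"fn": "move_arm", "kwargs": {
  "jaw": [0.4, 0.4, 0.4, 0.4],
  "delta_pos": [
    [0, 0, 0.01],
    [0, 0, 0.025],
    [0, 0, 0.035],
    [0, 0, 0]
  ],
  "yaw": [0, 0, 0, 0]
}}

```text
time: 17.88
ee_pos: [0.6251, 0.0238, 0.2843]
tcp_rot: [180.0, 0.5, -179.9]
wrist_force: [0.4, 0.8, 0.6]
opening: 0.0613
grasp_force: 27.8
```

>>> {"fn": "move_arm", "kwargs": {
  "jaw": [0.4, 0.4, 0.4, 0.4, 0.4, 0.4, 0.4, 0.4, 0.4, 0.4],
  "delta_pos": [
    [-0.01965, -0.0304, 0],
    [-0.01965, -0.0304, 0],
    [-0.01965, -0.0304, 0],
    [-0.01965, -0.0304, 0],
    [-0.01965, -0.0304, 0],
    [-0.01965, -0.0304, 0],
    [-0.01965, -0.0304, 0],
    [-0.01965, -0.0304, 0],
    [0, 0, 0],
    [0, 0, -0.018]
  ],
  "yaw": [0.0131, 0.0131, 0.0131, 0.0131, 0.0131, 0.0131, 0.0131, 0.0131, 0, 0]
}}

```text
time: 18.72
ee_pos: [0.4667, -0.2214, 0.2625]
tcp_rot: [-179.8, 0.3, -174.1]
wrist_force: [1.7, 0.7, 0.0]
opening: 0.0616
grasp_force: 27.8
```

>>> {"fn": "move_arm", "kwargs": {
  "jaw": [0.4],
  "delta_pos": [
    [0, 0, 0]
  ],
  "yaw": [0]
}}

```text
time: 18.8
ee_pos: [0.4662, -0.2197, 0.2571]
tcp_rot: [179.9, -0.1, -174.0]
wrist_force: [-0.9, 0.3, -1.5]
opening: 0.0611
grasp_force: 27.7
```

```bash
rm m_*.npy; python3 lk.py g lid_square crock_square lid_long lid_small crock_small lid_round; python3 crop.py pics/g_scene.png 220 340 130 250 pics/g.png; python3 -c "
from t import *
z=bot.get_obs()['ee_pos'];q=t('lid_square',.031+z[2]-.2068,z,(('scene',),))
t('crock_square',.014,[.467,-.2195],ab=[('lid_square',q,.031+z[2]-.2068)],kks=(('scene',),))
t('lid_long',.014,[.62,.01],(('top',),('scene',),('scene','top')))
q=t('lid_small',.061,[.448,.018]);t('crock_small',.014,[.448,.018],ab=[('lid_small',q,.061)])
q=t('lid_round',.073,[.648,.196])
"
```

```text
[ 0.4662 -0.2197  0.2571] 0.061144860199867375
lid_square scene 0.67 3043 [257.8 278.3]
crock_square scene 0.79 750 [268.2 213.1]
lid_long scene 0.97 2341 [372.3 296.6]
lid_long top 0.79 1702 [269.9 215.5]
lid_small scene 0.69 335 [387.5 207.6]
lid_small top 0.81 310 [260.2 286.8]
crock_small scene 0.63 263 [383.8 223.8]
crock_small top 0.38 49 [274.6 299.3]
lid_round scene 0.96 782 [482.7 310.6]
lid_round top 0.76 476 [181.9 197.5]
lid_square ('scene',) [ 0.467  -0.2193  0.    ] 1.0
crock_square ('scene',) [ 0.4665 -0.2213  0.131 ] 0.104
lid_long ('top',) [0.6209 0.0104 2.9988] 0.036
lid_long ('scene',) [0.6219 0.0081 2.9704] 0.049
lid_long ('scene', 'top') [0.6211 0.009  2.9895] 0.053
lid_small ('top',) [0.4501 0.02   0.    ] 0.059
lid_small ('scene',) [0.4503 0.0182 0.    ] 0.115
crock_small ('top',) [0.4489 0.018  0.    ] 0.584
crock_small ('scene',) [0.4459 0.0178 0.    ] 0.119
lid_round ('top',) [0.648  0.1973 0.    ] 0.112
lid_round ('scene',) [0.6492 0.1968 0.    ] 0.101
```

View pics/g.png

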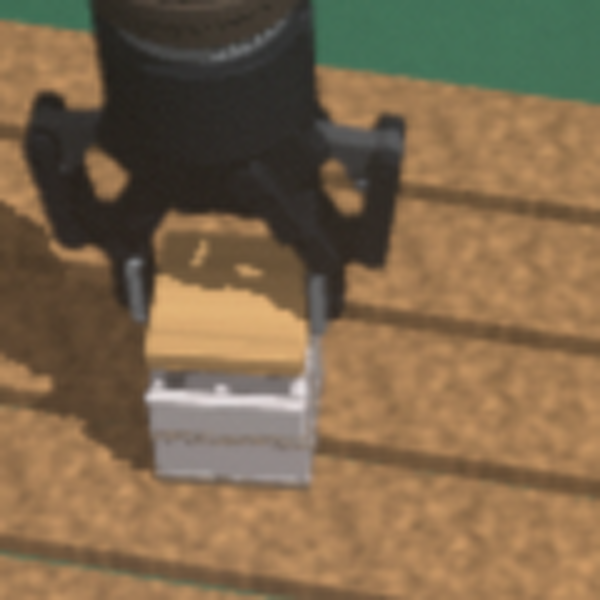

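The square lid hangs parallel over its crock: front edge at crop (228,360), rim at (228,395).

>>> {"fn": "move_arm", "kwargs": {
  "jaw": [0.4, 0.4, 0.4, 0.4, 0.4, 0.4],
  "delta_pos": [
    [0.0003, 0, -0.006],
    [0, 0, -0.004],
    [0, 0, -0.003],
    [0, 0, -0.001],
    [0, 0, -0.001],
    [0, 0, 0]
  ],
  "yaw": [0, 0, 0, 0, 0, 0]
}}

```text
time: 20.0
ee_pos: [0.4672, -0.2194, 0.2434]
tcp_rot: [180.0, -0.0, -173.9]
wrist_force: [-0.4, -0.3, 0.1]
opening: 0.0611
grasp_force: 27.7
```

>>> {"fn": "move_arm", "kwargs": {
  "jaw": [0.4, 0.4, 0.4],
  "delta_pos": [
    [0, 0, -0.0005],
    [0, 0, -0.0005],
    [0, 0, 0]
  ],
  "yaw": [0, 0, 0]
}}

```text
time: 20.25
ee_pos: [0.4673, -0.2194, 0.2427]
tcp_rot: [-180.0, 0.0, -173.9]
wrist_force: [0.1, -0.2, -0.4]
opening: 0.0615
grasp_force: 27.7
```

>>> {"fn": "move_arm", "kwargs": {
  "jaw": [0.4, 0.4, 0.4],
  "delta_pos": [
    [0, 0, -0.0005],
    [0, 0, -0.0005],
    [0, 0, 0]
  ],
  "yaw": [0, 0, 0]
}}

```text
time: 20.5
ee_pos: [0.4673, -0.2194, 0.2416]
tcp_rot: [180.0, -0.0, -173.9]
wrist_force: [0.6, 0.1, 0.2]
opening: 0.0614
grasp_force: 27.7
```

>>> {"fn": "move_arm", "kwargs": {
  "jaw": [0.4, 0.4, 0.4],
  "delta_pos": [
    [0, 0, -0.0005],
    [0, 0, -0.0005],
    [0, 0, 0]
  ],
  "yaw": [0, 0, 0]
}}

```text
time: 20.75
ee_pos: [0.4673, -0.2194, 0.2408]
tcp_rot: [-180.0, 0.0, -173.9]
wrist_force: [-1.7, 0.5, 1.8]
opening: 0.0615
grasp_force: 27.9
```

>>> {"fn": "move_arm", "kwargs": {
  "jaw": [0.1, 0.1, 0.1, 0.1, 0.0, 0.0],
  "delta_pos": [
    [0, 0, 0.0005],
    [0, 0, 0],
    [0, 0, 0],
    [0, 0, 0.01],
    [0, 0, 0.035],
    [0, 0, 0.015]
  ],
  "yaw": [0, 0, 0, 0, 0, 0]
}}

```text
time: 21.25
ee_pos: [0.4674, -0.2194, 0.3047]
tcp_rot: [-179.9, 0.1, -173.9]
wrist_force: [0.6, -0.1, 1.3]
opening: 0.0854
grasp_force: 0.0
```

>>> {"fn": "move_arm", "kwargs": {
  "jaw": [0, 0, 0, 0, 0, 0, 0, 0, 0, 0],
  "delta_pos": [
    [0.0128, 0.019, 0],
    [0.0128, 0.019, 0],
    [0.0128, 0.019, 0],
    [0.0128, 0.019, 0],
    [0.0128, 0.019, 0],
    [0.0128, 0.019, 0],
    [0.0128, 0.019, 0],
    [0.0128, 0.019, 0],
    [0.0128, 0.019, 0],
    [0.0128, 0.019, 0]
  ],
  "yaw": [0.1094, 0.1094, 0.1094, 0.1094, 0.1094, 0.1094, 0.1094, 0.1094, 0.1094, 0.1094]
}}

```text
time: 22.08
ee_pos: [0.5958, -0.0283, 0.302]
tcp_rot: [-180.0, 0.0, -110.9]
wrist_force: [0.2, -0.3, -0.4]
opening: 0.0854
grasp_force: 0.0
```

>>> {"fn": "move_arm", "kwargs": {
  "jaw": [0, 0, 0, 0, 0, 0],
  "delta_pos": [
    [0.0128, 0.019, 0],
    [0.0128, 0.019, 0],
    [0, 0, -0.02],
    [0, 0, -0.03],
    [0, 0, -0.03],
    [0, 0, 0]
  ],
  "yaw": [0.1094, 0.1094, 0, 0, 0, 0]
}}

```text
time: 22.58
ee_pos: [0.6194, 0.0088, 0.2156]
tcp_rot: [179.5, -0.1, -98.6]
wrist_force: [-0.8, 0.0, -1.5]
opening: 0.0851
grasp_force: 0.0
```

```bash
rm m_*.npy; python3 lk.py i lid_square crock_square; python3 crop.py pics/i_scene.png 230 430 170 320 pics/i.png; python3 -c "
from t import *
q=t('lid_square',.065,[.467,-.2195]);t('crock_square',.014,[.467,-.2195],ab=[('lid_square',q,.065)])
"
```

```text
[0.6194 0.0088 0.2156] 0.08512515108650841
lid_square scene 0.96 862 [268.2 195.5]
lid_square top 0.65 941 [373.3 284.9]
crock_square scene 0.75 581 [267.6 218.7]
crock_square top 0.61 38 [355.1 281.3]
lid_square ('top',) [ 0.4668 -0.2189  0.13  ] 0.071
lid_square ('scene',) [ 0.466  -0.2197  1.6875] 0.072
crock_square ('top',) [ 0.4661 -0.2189  1.6941] 0.518
crock_square ('scene',) [ 0.467  -0.2212  0.138 ] 0.068
```

View pics/i.png

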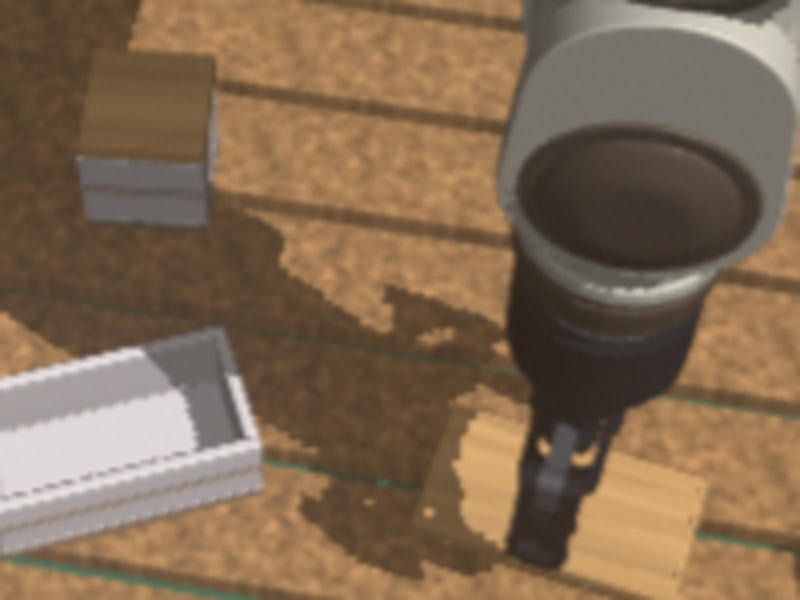

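The square crock is closed and flush, lid at crop (150,105). The gripper is across the long lid, with the front finger outside its edge.

>>> {"fn": "move_arm", "kwargs": {
  "jaw": [0, 0, 0],
  "delta_pos": [
    [0, 0, -0.015],
    [0, 0, -0.008],
    [0, 0, 0]
  ],
  "yaw": [0, 0, 0]
}}

```text
time: 23.13
ee_pos: [0.6205, 0.0085, 0.1972]
tcp_rot: [179.9, -0.0, -98.7]
wrist_force: [0.3, -0.5, -0.2]
opening: 0.0855
grasp_force: 0.0
```

>>> {"fn": "move_arm", "kwargs": {
  "jaw": [0, 0, 0, 0.3, 0.3, 0.3, 0.3, 0.3],
  "delta_pos": [
    [0.0005, 0.0005, -0.006],
    [0, 0, -0.003],
    [0, 0, 0],
    [0, 0, 0],
    [0, 0, 0],
    [0, 0, 0],
    [0, 0, 0],
    [0, 0, 0]
  ],
  "yaw": [0, 0, 0, 0, 0, 0, 0, 0],
  "force": 40
}}

```text
time: 23.8
ee_pos: [0.6216, 0.0091, 0.1899]
tcp_rot: [-179.9, 0.0, -98.7]
wrist_force: [-1.2, -0.6, 4.5]
opening: 0.0667
grasp_force: 45.2
```

>>> {"fn": "move_arm", "kwargs": {
  "jaw": [0.3, 0.3, 0.3, 0.3],
  "delta_pos": [
    [0, 0, 0.01],
    [0, 0, 0.03],
    [0, 0, 0.03],
    [0, 0, 0]
  ],
  "yaw": [0, 0, 0, 0]
}}

```text
time: 24.13
ee_pos: [0.6224, 0.0091, 0.266]
tcp_rot: [-179.6, 0.1, -98.7]
wrist_force: [1.1, 0.2, 0.9]
opening: 0.0666
grasp_force: 45.1
```

>>> {"fn": "move_arm", "kwargs": {
  "jaw": [0.3, 0.3, 0.3, 0.3, 0.3, 0.3, 0.3, 0.3, 0.3],
  "delta_pos": [
    [0.0016, -0.0297, 0],
    [0.0016, -0.0297, 0],
    [0.0016, -0.0297, 0],
    [0.0016, -0.0297, 0],
    [0.0016, -0.0297, 0],
    [0.0016, -0.0297, 0],
    [0.0016, -0.0297, 0],
    [0, 0, 0],
    [0, 0, 0]
  ],
  "yaw": [0.0874, 0.0874, 0.0874, 0.0874, 0.0874, 0.0874, 0.0874, 0, 0]
}}

```text
time: 24.88
ee_pos: [0.6323, -0.2003, 0.2591]
tcp_rot: [180.0, 0.0, -63.8]
wrist_force: [-0.9, 0.8, -0.5]
opening: 0.0666
grasp_force: 45.1
```

```bash
rm m_*.npy; python3 lk.py j lid_long crock_long lid_small lid_round crock_small crock_round; python3 crop.py pics/j_scene.png 200 320 200 330 pics/j.png; python3 -c "
from t import *
z=bot.get_obs()['ee_pos'];h=.014+z[2]-.1899
q=t('lid_long',h,z);t('crock_long',.014,[.633,-.199],ab=[('lid_long',q,h)])
q=t('lid_small',.061,[.448,.018]);t('crock_small',.014,[.448,.018],ab=[('lid_small',q,.061)])
q=t('lid_round',.073,[.648,.196]);t('crock_round',.014,[.648,.196],ab=[('lid_round',q,.073)])
"
```

```text
[ 0.6323 -0.2003  0.2591] 0.06664156315342194
crock_long scene 0.6 1375 [263.6 291.7]
lid_small scene 0.55 354 [388.9 204.9]
lid_small top 0.73 272 [260.  288.9]
lid_round scene 0.56 818 [483.  310.4]
lid_round top 0.83 494 [180.7 196.4]
crock_small scene 0.67 343 [383.9 224.3]
crock_small top 0.39 21 [271.5 297.7]
crock_round scene 0.9 592 [468.4 333.6]
crock_round top 0.66 188 [195.  206.2]
lid_long ('top',) no
lid_long ('scene',) noTraceback (most recent call last):
  File "<string>", line 4, in <module>
    q=t('lid_long',h,z);t('crock_long',.014,[.633,-.199],ab=[('lid_long',q,h)])
  File "t.py", line 7, in t
    return q
           ^
UnboundLocalError: cannot access local variable 'q' where it is not associated with a value
```

View pics/j.png

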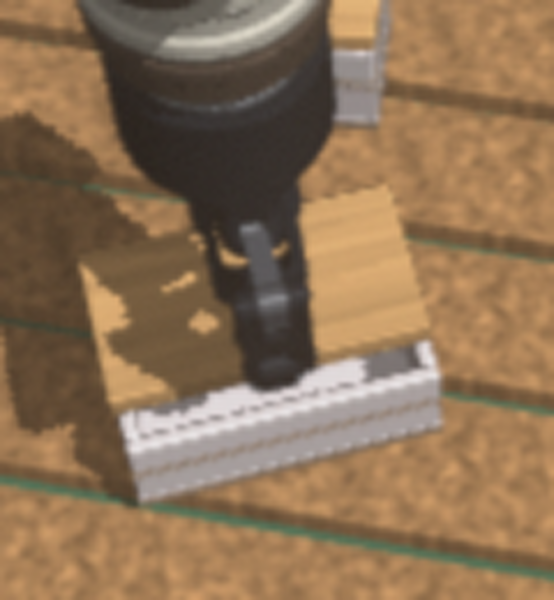

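The long lid is level over its crock. Its corners are at crop (80,265), (385,185), (432,340) and (113,410), apparently a little left of the crock, so I'll compute by how much.

```bash
python3 -c "
from h import *
from t import t
from scipy.optimize import least_squares
z=bot.get_obs()['ee_pos'];h=.014+z[2]-.1899
c=np.array([[80,265],[385,185],[432,340],[113,410]])/4.615+200-.4
def pr(v):
  P=np.array([[-.034,-.062,.017],[-.034,.062,.017],[.034,.062,.005],[.034,-.062,.005]])
  return proj('scene',place(P,v,h))
r=least_squares(lambda v:(pr(v)-c).ravel(),[.632,-.2,.46]);print(r.x,r.fun.round(1))
q=[.6323,-.2003,.4573]
print(((pr(q)-200+.4)*4.615).round())
t('crock_long',.014,[.633,-.199],ab=[('lid_long',r.x,h)],kks=(('scene',),))
q=t('lid_small',.061,[.448,.018]);t('crock_small',.014,[.448,.018],ab=[('lid_small',q,.061)],kks=(('scene',),))
"
```

```text
[ 0.63449012 -0.2002414   0.46699872] [-1.1 -2.1  0.7 -0.8  0.5  0.3 -0.   2.4]
[[ 77. 249.]
 [390. 178.]
 [435. 338.]
 [113. 415.]]
crock_long ('scene',) [ 0.6332 -0.1998  0.4595] 0.09
lid_small ('top',) [0.4501 0.0205 0.    ] 0.159
lid_small ('scene',) [0.4493 0.0174 0.    ] 0.069
crock_small ('scene',) [0.4484 0.0178 0.    ] 0.117
```

>>> {"fn": "move_arm", "kwargs": {
  "jaw": [0.3, 0.3, 0.3, 0.3, 0.3, 0.3, 0.3],
  "delta_pos": [
    [0.0006, 0.0005, -0.01],
    [0, 0, -0.008],
    [0, 0, -0.005],
    [0, 0, -0.002],
    [0, 0, -0.001],
    [0, 0, 0],
    [0, 0, 0]
  ],
  "yaw": [0, 0, 0, 0, 0, 0, 0]
}}

```text
time: 26.17
ee_pos: [0.6332, -0.1983, 0.2334]
tcp_rot: [-180.0, -0.0, -63.6]
wrist_force: [-0.2, 0.3, -0.1]
opening: 0.0663
grasp_force: 45.1
```

>>> {"fn": "move_arm", "kwargs": {
  "jaw": [0.3, 0.3, 0.3],
  "delta_pos": [
    [0, 0, -0.0005],
    [0, 0, -0.0005],
    [0, 0, 0]
  ],
  "yaw": [0, 0, 0]
}}

```text
time: 26.42
ee_pos: [0.6332, -0.1983, 0.2323]
tcp_rot: [-180.0, -0.0, -63.6]
wrist_force: [0.4, 0.4, -0.2]
opening: 0.0667
grasp_force: 45.1
```

>>> {"fn": "move_arm", "kwargs": {
  "jaw": [0.3, 0.3, 0.3],
  "delta_pos": [
    [0, -0.0007, 0],
    [0, 0, -0.0008],
    [0, 0, 0]
  ],
  "yaw": [0, 0, 0]
}}

```text
time: 26.67
ee_pos: [0.6332, -0.1991, 0.2312]
tcp_rot: [180.0, 0.0, -63.6]
wrist_force: [0.2, 0.0, -0.1]
opening: 0.0665
grasp_force: 45.1
```

>>> {"fn": "move_arm", "kwargs": {
  "jaw": [0.3, 0.3, 0.3],
  "delta_pos": [
    [0, 0, -0.0005],
    [0, 0, -0.0005],
    [0, 0, 0]
  ],
  "yaw": [0, 0, 0]
}}

```text
time: 26.92
ee_pos: [0.6332, -0.199, 0.2309]
tcp_rot: [-180.0, -0.0, -63.6]
wrist_force: [-1.4, 0.3, 3.6]
opening: 0.067
grasp_force: 45.5
```

Contact where expected (TCP at 0.231). Releasing and backing off to a clear spot for a final look.

>>> {"fn": "move_arm", "kwargs": {
  "jaw": [0.05, 0.05, 0.05, 0.05, 0.05, 0.05, 0.05, 0.05],
  "delta_pos": [
    [0, 0, 0.0003],
    [0, 0, 0],
    [0, 0, 0],
    [0, 0, 0.01],
    [0, 0, 0.03],
    [0, 0, 0.035],
    [0, 0, 0.035],
    [0, 0, 0.02]
  ],
  "yaw": [0, 0, 0, 0, 0, 0, 0, 0]
}}

```text
time: 27.58
ee_pos: [0.6329, -0.1989, 0.3659]
tcp_rot: [-179.8, -0.2, -63.6]
wrist_force: [0.2, 0.2, 1.0]
opening: 0.081
grasp_force: 0.0
```

>>> {"fn": "move_arm", "kwargs": {
  "jaw": [0.05, 0.05, 0.05, 0.05, 0.05, 0.05, 0.05, 0.05, 0.05, 0.05],
  "delta_pos": [
    [-0.025, -0.02, 0],
    [-0.025, -0.02, 0],
    [-0.025, -0.02, 0],
    [-0.025, -0.02, 0],
    [-0.025, -0.02, 0],
    [-0.025, -0.02, 0],
    [-0.025, -0.02, 0],
    [-0.025, -0.02, 0],
    [-0.025, -0.02, 0],
    [0, 0, 0]
  ],
  "yaw": [0, 0, 0, 0, 0, 0, 0, 0, 0, 0]
}}

```text
time: 28.42
ee_pos: [0.4047, -0.3814, 0.3619]
tcp_rot: [179.9, -0.1, -63.8]
wrist_force: [-0.6, -0.5, -0.5]
opening: 0.0811
grasp_force: 0.0
```

```bash
rm m_*.npy; python3 lk.py k lid_long crock_long lid_small crock_small lid_round crock_round lid_square crock_square >/dev/null; python3 crop.py pics/k_scene.png 190 510 160 360 pics/k.png; python3 -c "
from t import *
for s,p in (('small',[.448,.018]),('round',[.648,.196]),('square',[.467,-.2195]),('long',[.633,-.199])):
  h=.014+S[s][5]-.005
  q=t('lid_'+s,h,p);t('crock_'+s,.014,p,ab=[('lid_'+s,q,h)],kks=(('scene',),))
"
```

```text
lid_small ('top',) [0.4515 0.0205 0.    ] 0.1
lid_small ('scene',) [0.4502 0.019  0.    ] 0.119
crock_small ('scene',) [0.4506 0.0172 0.    ] 0.106
lid_round ('top',) [0.6481 0.1978 0.    ] 0.11
lid_round ('scene',) [0.6487 0.1964 0.    ] 0.111
crock_round ('scene',) [0.6484 0.1961 0.    ] 0.057
lid_square ('top',) [ 0.4668 -0.2176  1.6768] 0.039
lid_square ('scene',) [ 0.4665 -0.2199  0.122 ] 0.061
crock_square ('scene',) [ 0.467  -0.2213  0.1384] 0.076
lid_long ('top',) [ 0.6347 -0.1975  0.4605] 0.039
lid_long ('scene',) [ 0.6345 -0.2004  3.5993] 0.034
crock_long ('scene',) [ 0.6322 -0.2003  3.6014] 0.071
```

View pics/k.png

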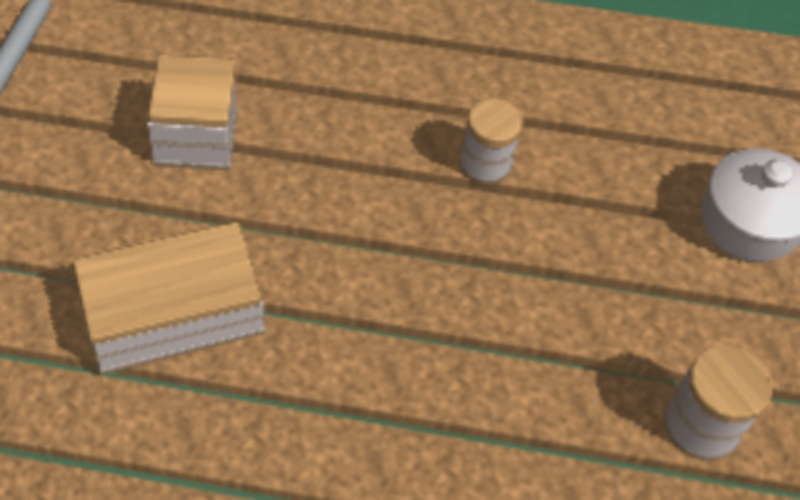

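The final view shows all four crocks closed and flush: square (193,90), small (495,123), long (168,280) and round (730,380). The fitted offsets are about 2 mm or less, and the cellar stands where it was.

```bash
python3 -c "
from workcell import bot
print(bot.job_done())"
```

```text
the job is handed in; nothing more can be done
None
```

All four crocks are closed with their own lids, set down flat and lined up to within about 2 mm by the final camera fits, and the job was handed in at about 29 s of the 96 s allowed; the arm never went near the salt cellar or spatula.

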